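Hang a bin of slides on the louvred bench rack

ROBOT

A 7-joint arm with a two-finger parallel gripper is mounted at the origin on the work surface. World frame = base frame: x ahead of the robot, y to its left, z up, the work surface at z = 0. Lengths are in m, angles in rad, forces in N, time in s.
With the tool pointing down it reaches from about 0.35 to 0.9 m from the base axis. Payload 8.1 kg.
Tool frame: the origin (TCP) lies where the fingers leave the gripper's body, on its centre line; the fingertips stand 73 mm ahead of it and the grasp point (between the pads) lies 54 mm ahead of it; x points along the fingers, y is the direction in which the jaws open and shut, and the axes are right-handed (so a half turn about x gives the same grasp; the last joint's range is limited). The gripper opens to 85 mm and grips with 20 to 120 N. Pads are 22 mm wide; open, the fingers measure 114 mm over their backs; the gripper's body (76 mm by 85 mm) begins 54 mm behind the grasp point. The pads swing forward as they close: fully open they stand 13 mm farther back than shut.
Start: joints at [-0.103, 0.434, 0.025, 1.573, -0.012, 1.134, -0.075], TCP at [0.625, -0, 0.304] pointing down, gripper open.
Joint ranges: [-2.62, 2.62], [-0.44, 2.09], [-1.27, 1.32], [0.08, 2.57], [-1.32, 4.46], [0.12, 2], [-2.74, 2.74]. Speed limits (rad/s): [2.22, 2.22, 3.01, 3.01, 3.14, 3.14, 3.14].

INTERFACE

Orientations are given as a 3x3 rotation matrix whose columns are the frame's x, y, z axes.
In Python, from bench import ctrl, capture gives the robot as it stands.
- The arm moves only by the tool servo_tool, never from a script. Its argument "motion" is one flat list of numbers, 4 for each row, row after row: the shift along the tool's x, y, z each as a share of 0.5 m, from -1 to 1, then the turn about the tool's x as a share of 90 degrees, from -1 to 1. A call has exactly 5 rows; each row is the pose to reach, as a shift and turn from the pose commanded when the call began, along the tool's axes at that moment; what a row does not reach only later rows make up. A row lasts 1/12 s, in which the tool goes at most 41.7 mm and 7.16 degrees, less where a joint would pass 70% of its speed; a pose out of reach is approached as far as the arm can. A call with a number of a shift or a turn outside -1 to 1 is refused whole. A call with a gripper value outside its range is refused whole. "fingers" is the closure, from -1 (fully open) to 1 (shut), set as the call begins (left out, the last holds). The fingers move at their own pace and stop on an object; "force" is the grip in N (left out, the last holds). Time passes only in rows, so rows that repeat a pose let the fingers close, or fill a call up. It gives the time, the measured TCP pose, the force and the opening at its end, in the units of the state.
- ctrl.get_state(): the state, without advancing time (a new reading comes with each control period).
- capture(name): name is "scene" or "side" or "wrist"; returns a dict with "image" (420x560x3 uint8, red, green, blue), "range_z" (420x560 float32, m along the optical axis (not along the pixel's ray), 0 where there is no reading), "camera_matrix" (3x3 intrinsics, pixels), "position" and "attitude" of the camera in the world. Camera axes: x right, y down, z forward; pixel columns grow to the right and rows downward; lengths in m; the calibration is good to about 2 mm. A picture is of the moment at which its call begins.
- ctrl.sign_off(): hands the job in, once; it reports no verdict.
The state is a dict: "time_s": time; "q": joint angles; "joint_vel": joint speeds; "joint_torque": joint torques, N m; "tcp_pos": TCP position; "tcp_rot": TCP orientation; "force": force on the tool from outside, world axes, zero at the start; "torque": the same for the moment, N m; "width": finger opening in m.
Only numpy, scipy, OpenCV 4.12 (cv2) and the standard library are available. Lean on these libraries where they do the work, as an engineer would, in place of code of your own. Each camera call takes 0.05 s, during which the arm holds its last target.

TASK

Hang the loose bin of slides from the desk on the top louvre of the bench rack, in the middle of the gap between the two bins already hanging there. Keep it upright, rest its back lightly against the louvres with its lip just above the top one, then slide it gently down in that contact until the lip has caught and the bin is fully home; only then let go, so that it hangs level by itself. Do not shove or strike the rack or its bins, nor let the bin drop onto it, and leave the other things on the desk alone.

Things in the scene. Friction and masses are not known exactly. Their poses are not given: they have to be found in the camera images.
- bin_mid (a point): Centre of the loose blue plastic bin to hang: 30 mm above its underside, 50 from its back face. 100 deep (own x) x 66 wide (own y) x 60 high (own z, up), full of slides, 0.2-0.4 kg, centre of mass within 10 mm. +x points out of its tall back wall, -x to its low front. Side walls are 60 high from the back to 18 mm before the centre, then 26: pinch across the 66 mm width. Stands on the desk.
- bin_lip (a point): Lower edge of the bin's lip, middle of its width (axes as bin_mid; 55 mm behind and 17 above bin_mid). Lip: a bridge 3 mm thick, level with the rim, reaches 6.6 mm out behind the back face; from its end a tongue 3 thick, 60 wide, hangs 10 mm below the bridge's underside. 3.6 mm lie between tongue and back face.
- rack: Grey steel bench rack, its foot and two posts fixed; they carry an upright louvred sheet 300 wide (own y), top 225 above the desk. Origin on the desk, midway along the sheet, below the nominal plane of the louvre fronts. Own +x points from front to back: bins hang on the -x side with their own x along it. z up. Four like bins already hang on it: two on the top louvre, two on the fourth.
- louvre_top (a point): NOMINAL upper front edge of the top louvre, mid-gap, 200 mm above the desk (rack's axes). NOT measured: brackets clamp the sheet, with all louvres and hung bins, anywhere from 16 mm before (-x) to 16 mm behind (+x) this place, so find it by touch. Heights and y are true. Pushed back or down the sheet gives about 1 mm per 8 N, and springs back.
- louvre_low (a point): NOMINAL upper front edge of the fourth louvre (rack's axes), 80 mm above the desk. Five louvres, tops at 200, 160, 120, 80, 40 mm: blades 2 mm thick, 284 long, upright over their top 10 mm, fronts all in one upright plane, a 7.5 mm slot open upward behind each. Two bins hang on this fourth one, 75 mm to either side (own y).
- hang_place (a point): NOMINAL bin_mid of the bin once hung (rack's axes; x as uncertain as louvre_top): 173 mm above the desk, 50 before the louvre fronts. Home = tongue in the slot, bridge's underside on the louvre's upper edge, back on the louvre fronts; it may sag 0.04 rad. Lip clears the louvre 10 mm above home. The neighbours on the top louvre are centred 103 mm to either side (gap 140 wide).
- slide_box_mid (a point): Centre of a closed dark red slide box, 158 x 55 x 52 high, loose bystander on the desk.
- loupe_mid (a point): Centre of a black magnifier, 42 across and 45 high, loose bystander on the desk.
- wash_bottle_mid (a point): Centre of a white bottle, 64 across and 170 high, loose bystander standing on the desk.
Not all that is in view belongs to the job. Several things look just like the part that bears bin_mid: the one meant starts farthest to the robot's left.

How it is judged:
On the way, in this order (a step that is already met when the one before it is completed fails the run):
1. the bin is lifted well clear of the desk (height (world z) of bin_mid above 0.11 m), for 0.2 s.
2. the bin rests against the rack in the gap, its lip still above the top louvre (at least 6 mm above home) (contact force between bin and rack above 0.5 N and z of bin_mid in the frame of rack above 0.179 m and y of bin_mid in the frame of rack between -0.025 and 0.025 m), for 0.1 s.
3. still held by the gripper, the bin is all the way down at its home height on the rack (contact force between the fingers and bin above 1 N and contact force between bin and rack above 0.5 N and z of bin_mid in the frame of rack between 0.165 and 0.177 m), for 0.1 s.
At the end, for the whole second after the job is handed in: The bin hangs at rest by its lip on the top louvre: its centre 165 to 177 mm above the desk (home is 173), within 20 mm of the middle of the gap, 28 to 72 mm in front of the louvres' nominal plane, level and square to the rack within 0.12 rad, carried by the rack alone (z of bin_mid in the frame of rack between 0.165 and 0.177 m and y of bin_mid in the frame of rack between -0.02 and 0.02 m and x of bin_mid in the frame of rack between -0.072 and -0.028 m and angle between bin_mid's own z axis and vertical below 0.12 rad and angle between the x axis of bin_mid and the x axis of rack, either way round below 0.12 rad and contact force between bin and rack above 0.5 N and linear speed of bin below 0.02 m/s); the robot touches nothing.
It fails at once if the held bin is pressed against the rack with more than 18 N (contact force between bin and rack above 18 N and contact force between the fingers and bin above 0.5 N).
It fails at once if the bin is slammed or dropped onto the rack (over 60 N) (contact force between bin and rack above 60 N).
It fails at once if the robot strikes the rack or the bins hanging on it (over 5 N) (contact force between any of the arm, the fingers and rack above 5 N).
It fails at once if the bin is tipped more than 0.5 rad (angle between bin_mid's own z axis and vertical above 0.5 rad).
It fails at once if a bystander on the desk is shifted more than 15 mm (distance of any of slide_box_mid, loupe_mid, wash_bottle_mid from where it was at the start of the episode above 0.015 m).
It also fails if it takes over 64 s, if anything falls off the work surface, if the arm or the gripper's body presses on something with over 40 N, if the wrist force passes 120 N, or if a joint passes its speed limit or range.

## Working session

There is one attempt and no reset: what is moved stays moved. The work goes in short steps, Python scripts to look and compute and a tool call to move; the robot and the scene stay as the last step left them, time stands still between calls to the robot, and variables do not carry over. Pictures are saved under pics/ and viewed, and the job is handed in when it is done.

Besides the shell and the picture viewer there is one more tool, called after ">>>" as a command line: name --argument value ..., lists and objects as JSON in quotes. servo_tool: Moves the arm, as the interface text tells. Its arguments: {"type":"object","properties":{"motion":{"type":"array"},"fingers":{"type":"number"},"force":{"type":"number"}},"required":["motion"]}

```bash
mkdir -p pics; ls
cat > h.py <<'E'
import numpy as np,cv2
from bench import ctrl,capture
def snap(n,f):
    c=capture(n); cv2.imwrite('pics/'+f+'.png',cv2.cvtColor(c['image'],cv2.COLOR_RGB2BGR)); np.savez('pics/'+f+'.npz',**c); return c
def pts(c):
    z=c['range_z'];K=np.array(c['camera_matrix']);v,u=np.indices(z.shape)
    P=np.stack([(u-K[0,2])/K[0,0]*z,(v-K[1,2])/K[1,1]*z,z],-1)
    W=P@np.array(c['attitude']).T+np.array(c['position']); W[z==0]=np.nan
    return W
def st():
    s=ctrl.get_state(); print(round(s['time_s'],2),'tcp',np.round(s['tcp_pos'],4),'F',np.round(s['force'],2),'w',round(s['width'],4)); print(np.round(s['tcp_rot'],3)); return s
E
python3 - <<'E'
from h import *
s=st();print(s)
for n in['scene','side','wrist']:
    c=snap(n,n+'0');print(n,c['position'],np.round(c['attitude'],3).tolist())
E
```

```text
pics
0.0 tcp [ 6.246e-01 -1.000e-04  3.031e-01] F [-0.26 -0.18 -0.03] w 0.0854
[[-0.002  1.    -0.   ]
 [-0.    -0.    -1.   ]
 [-1.    -0.002  0.   ]]
{'time_s': 0.0, 'q': array([-0.1026096 ,  0.43520996,  0.02498588,  1.57410944, -0.01159174,
        1.13401061, -0.07512591]), 'joint_vel': array([-0.0003305 , -0.0007905 , -0.00082931, -0.0019132 ,  0.00110363,
        0.00230753,  0.00179558]), 'joint_torque': array([ 8.97134169e-05, -6.70461059e+01,  1.02531374e+00, -3.16203833e+01,
        1.55155628e-02,  1.25530543e-02, -1.11555586e-06]), 'tcp_pos': array([ 6.24599272e-01, -5.05758839e-05,  3.03129357e-01]), 'tcp_rot': array([[-1.58471528e-03,  9.99998740e-01, -9.43229759e-05],
       [-1.56798534e-04, -9.45715746e-05, -9.99999983e-01],
       [-9.99998732e-01, -1.58470046e-03,  1.56948205e-04]]), 'force': array([-0.25856778, -0.17521623, -0.03294443]), 'torque': array([ 0.0220494 ,  0.03327361, -0.02698796]), 'width': 0.08535017586079999}
scene [0.9895345  0.19343691 0.91137393] [[-0.463, 0.721, -0.515], [0.886, 0.376, -0.27], [-0.001, -0.582, -0.813]]
side [ 0.15706311 -0.81287616  0.61930465] [[0.909, -0.202, 0.365], [-0.417, -0.453, 0.788], [0.006, -0.868, -0.496]]
wrist [0.62403807 0.07974619 0.37341791] [[1.0, 0.001, -0.001], [0.001, -0.951, -0.308], [-0.001, 0.308, -0.951]]
```

View pics/scene0.png

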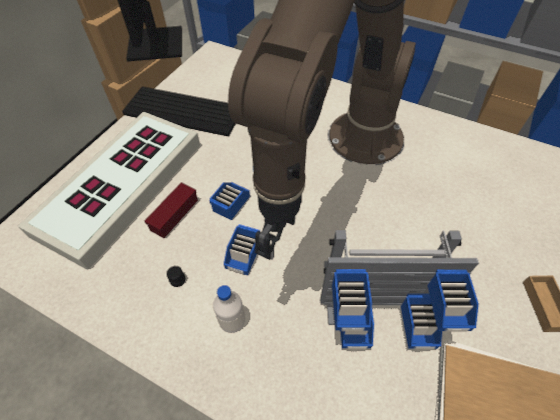

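View pics/side0.png

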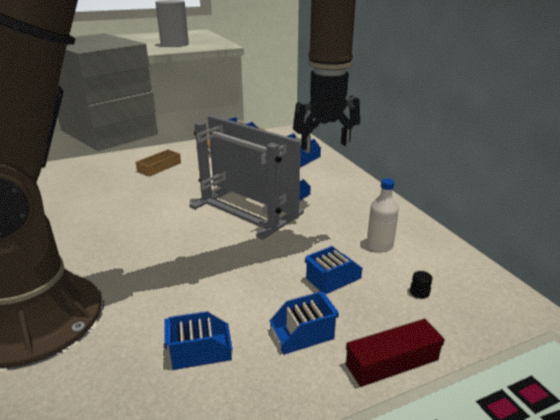

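View pics/wrist0.png

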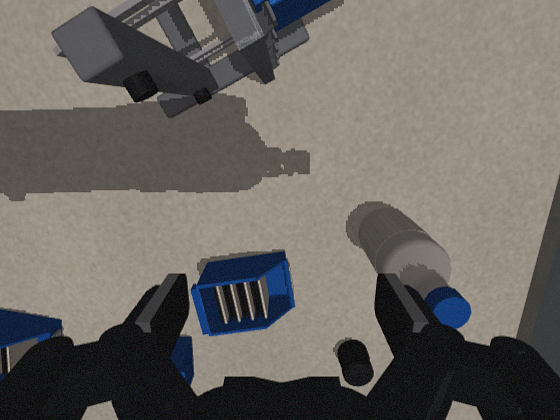

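Run:
```python
from h import *
for n in['scene','side','wrist']:
    c=np.load('pics/'+n+'0.npz');W=pts(c);im=c['image']
    hsv=cv2.cvtColor(im,cv2.COLOR_RGB2HSV)
    m=((hsv[...,0]>100)&(hsv[...,0]<130)&(hsv[...,1]>140)&(hsv[...,2]>40)&np.isfinite(W[...,2])&(W[...,2]<.3)).astype(np.uint8)
    k,l,s,ce=cv2.connectedComponentsWithStats(m)
    for i in range(1,k):
        if s[i,4]>150:
            p=W[l==i]; print(n,ce[i].round(),s[i,4],'med',np.median(p,0).round(3),'lo',np.percentile(p,2,0).round(3),'hi',np.percentile(p,98,0).round(3))
            t=p[(p[:,2]>.054)&(p[:,2]<.066)]
            if len(t)>20: print('   rim',len(t),cv2.minAreaRect(t[:,:2].astype(np.float32)))
    # gray steel: points z>0.1
    mm=(W[...,2]>.2)&(W[...,2]<.232)&(hsv[...,1]<60)&(np.hypot(W[...,0],W[...,1])>.3)
    p=W[mm];print(n,'top',len(p), p.min(0) if len(p) else '',p.max(0) if len(p) else '')
```

```text
scene [224.  19.] 1968 med [-0.879 -1.16  -0.324] lo [-1.158 -1.325 -0.455] hi [-0.86  -1.135 -0.202]
scene [490.  16.] 1717 med [-0.87   0.231  0.062] lo [-0.88   0.127 -0.01 ] hi [-0.861  0.315  0.135]
   rim 158 ((-0.870136559009552, 0.22007660567760468), (0.023725410923361778, 0.19420738518238068), 0.6406047940254211)
scene [346.  50.] 1026 med [-0.887 -0.393 -0.28 ] lo [-1.136 -0.461 -0.457] hi [-0.862 -0.36  -0.218]
scene [421.  61.] 1774 med [-0.918  0.009 -0.216] lo [-1.134 -0.122 -0.449] hi [-0.862  0.058 -0.199]
scene [548. 116.] 1454 med [-0.877  0.644 -0.357] lo [-1.138  0.636 -0.455] hi [-0.862  0.752 -0.225]
scene [229. 202.] 597 med [ 0.479 -0.233  0.035] lo [ 0.4   -0.286  0.004] hi [ 0.505 -0.22   0.061]
   rim 126 ((0.46919143199920654, -0.25276774168014526), (0.06602302938699722, 0.07544603198766708), 88.25703430175781)
scene [241. 250.] 546 med [ 0.596 -0.139  0.032] lo [ 0.532 -0.169  0.001] hi [ 0.637 -0.094  0.061]
   rim 92 ((0.5669175386428833, -0.13417139649391174), (0.07575622946023941, 0.06529631465673447), 8.435198783874512)
scene [354. 309.] 1594 med [0.
[... 1330 characters left out ...]
3578491211), (0.08172305673360825, 0.06900586932897568), 8.669730186462402)
wrist [448. 307.] 1275 med [ 0.747 -0.058  0.17 ] lo [ 0.68  -0.073  0.157] hi [0.761 0.008 0.269]
wrist [ 25. 327.] 1545 med [ 0.296 -0.187  0.023] lo [ 0.258 -0.219  0.002] hi [ 0.326 -0.178  0.057]
   rim 44 ((0.2959633469581604, -0.18727394938468933), (0.0049445293843746185, 0.013296443037688732), 80.1620101928711)
wrist [183. 357.] 683 med [ 0.498 -0.221  0.026] lo [ 0.483 -0.277  0.004] hi [ 0.506 -0.219  0.059]
   rim 51 ((0.5039095878601074, -0.2290010303258896), (0.008939101360738277, 0.02514585107564926), 25.91072654724121)
wrist top 7457 [0.5163953  0.08389965 0.20000245] [0.62082783 0.12719036 0.22963163]
```

Run:
```python
from h import *
C=[]
for n in['scene','side','wrist']:
    c=np.load('pics/'+n+'0.npz');W=pts(c);im=c['image']
    hsv=cv2.cvtColor(im,cv2.COLOR_RGB2HSV)
    blue=((hsv[...,0]>100)&(hsv[...,0]<130)&(hsv[...,1]>140)&(hsv[...,2]>40))
    reg=(W[...,0]>.35)&(W[...,0]<.8)&(W[...,1]>.08)&(W[...,1]<.5)
    p=W[reg&blue&(W[...,2]>.197)&(W[...,2]<.209)]
    u=np.array([-.5,.866]); 
    if len(p)>20:
        s=p[:,:2]@u; cut=(s.min()+s.max())/2
        for q in (p[s<cut],p[s>=cut]): 
            if len(q)>10: print(n,'rim',len(q),cv2.minAreaRect(q[:,:2].astype(np.float32)))
    p=W[reg&~blue&(W[...,2]>.218)&(W[...,2]<.232)]
    print(n,'sheet top',len(p)); 
    if len(p)>10: print(cv2.minAreaRect(p[:,:2].astype(np.float32)),np.percentile(p[:,2],[5,50,95]))
    # sheet face
    p=W[reg&~blue&(W[...,2]>.05)&(W[...,2]<.217)]
    if n=='scene':
        q=p[:,:2]; ang=np.arctan2(.866,-.5)
        best=None
        for a in np.radians(np.arange(100,140,.25)):
            nn=np.array([np.sin(a),-np.cos(a)]); d=q@nn
            h,e=np.histogram(d,np.arange(0.2,1,.002)); 
            if best is None or h.max()>best[0]: best=(h.max(),np.degrees(a),e[h.argmax()],len(q))
        print(best)
```

```text
scene rim 313 ((0.6335772275924683, 0.16762091219425201), (0.07913071662187576, 0.06823181360960007), 27.135360717773438)
scene rim 332 ((0.53990638256073, 0.34988969564437866), (0.07979020476341248, 0.06915419548749924), 26.91839599609375)
scene sheet top 1242
((0.5147444605827332, 0.22234269976615906), (0.07944095879793167, 0.3001667261123657), 27.260746002197266) [0.21965282 0.22397992 0.22680426]
(np.int64(1693), np.float64(117.5), np.float64(0.5960000000000003), 6721)
side sheet top 448
((0.5135321021080017, 0.2230520248413086), (0.08250103145837784, 0.30423370003700256), 27.160688400268555) [0.2199085  0.22409384 0.22646906]
wrist rim 63 ((0.6209636330604553, 0.12456399947404861), (0.008068154565989971, 0.004904764238744974), 62.24958038330078)
wrist rim 78 ((0.6151607632637024, 0.12605580687522888), (0.0029821956995874643, 0.010415323078632355), 87.158935546875)
wrist sheet top 5248
((0.5734740495681763, 0.10967656970024109), (0.08449511229991913, 0.02609095349907875), 10.528308868408203) [0.22076817 0.22632835 0.22805704]
```

>>> servo_tool --motion '[0.04,-0.016,0.052,0.078,0.08,-0.032,0.104,0.156,0.12,-0.048,0.156,0.234,0.16,-0.064,0.21,0.311,0.2,-0.08,0.262,0.389]' --fingers -1 --force 40

```text
time_s: 0.57
tcp_pos: [0.5843, -0.1323, 0.203]
tcp_rot: [[-0.0, 0.816, -0.579], [-0.0, -0.579, -0.816], [-1.0, 0.0, 0.0]]
force: [0.5, 0.5, -1.1]
width: 0.0859
```

>>> servo_tool --motion '[0,0,0,0.078,0,0,0,0.156,0,0,0,0.234,0,0,0,0.311,0,0,0,0.389]'

```text
time_s: 0.98
tcp_pos: [0.5848, -0.1311, 0.2036]
tcp_rot: [[-0.0, 0.336, -0.942], [0.0, -0.942, -0.336], [-1.0, -0.0, 0.0]]
force: [-0.4, -0.0, -0.8]
width: 0.0851
```

>>> servo_tool --motion '[0,0,0,0.06,0,0,0,0.128,0,0,0,0.128,0,0,0,0.128,0,0,0,0.128]'

```text
time_s: 1.4
tcp_pos: [0.585, -0.1309, 0.2038]
tcp_rot: [[-0.0, 0.151, -0.989], [-0.0, -0.989, -0.151], [-1.0, -0.0, 0.0]]
force: [-0.2, -0.1, -0.5]
width: 0.0855
```

Run:
```python
from h import *
s=st();c=snap('wrist','w1')
W=pts(c);hsv=cv2.cvtColor(c['image'],cv2.COLOR_RGB2HSV)
m=(hsv[...,0]>100)&(hsv[...,0]<130)&(hsv[...,1]>140)&(hsv[...,2]>40)&(abs(W[...,2]-.06)<.005)&(np.hypot(W[...,0]-.57,W[...,1]+.133)<.07)
print(m.sum(),cv2.minAreaRect(W[m][:,:2].astype(np.float32)))
```

```text
1.4 tcp [ 0.585  -0.1309  0.2038] F [-0.2  -0.07 -0.49] w 0.0855
[[-0.     0.151 -0.989]
 [-0.    -0.989 -0.151]
 [-1.    -0.     0.   ]]
2237 ((0.5671376585960388, -0.13411498069763184), (0.08084619045257568, 0.0676504522562027), 8.917330741882324)
```

View pics/w1.png

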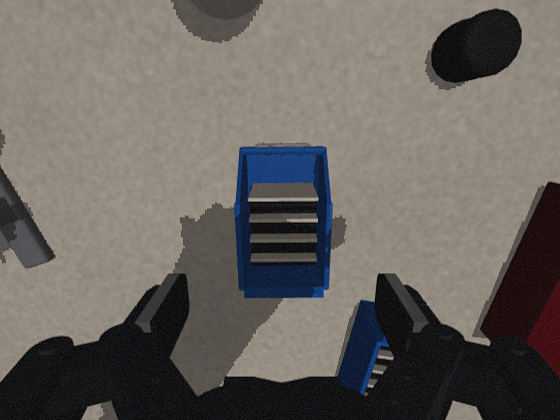

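>>> servo_tool --motion '[0.06,0,0,0,0.12,0,0,0,0.17,0,0,0,0.21,0,0,0,0.223,0,0,0]'

```text
time_s: 1.87
tcp_pos: [0.5834, -0.1307, 0.0895]
tcp_rot: [[-0.004, 0.149, -0.989], [0.001, -0.989, -0.149], [-1.0, -0.001, 0.004]]
force: [-0.3, 0.3, 0.4]
width: 0.0853
```

>>> servo_tool --motion '[0,0,0,0,0,0,0,0,0,0,0,0,0,0,0,0,0,0,0,0]' --fingers 1 --force 40

```text
time_s: 2.28
tcp_pos: [0.5855, -0.131, 0.0934]
tcp_rot: [[0.002, 0.147, -0.989], [-0.0, -0.989, -0.147], [-1.0, 0.0, -0.002]]
force: [-0.9, 0.0, -3.9]
width: 0.0656
```

>>> servo_tool --motion '[0,0,0,0,0,0,0,0,0,0,0,0,0,0,0,0,0,0,0,0]'

```text
time_s: 2.7
tcp_pos: [0.5853, -0.131, 0.093]
tcp_rot: [[0.001, 0.147, -0.989], [0.0, -0.989, -0.147], [-1.0, 0.0, -0.001]]
force: [-1.0, 0.3, 5.7]
width: 0.0655
```

Run:
```python
from h import *
s=st();c=snap('wrist','w2')
```

```text
2.7 tcp [ 0.5853 -0.131   0.093 ] F [-1.01  0.3   5.67] w 0.0655
[[ 0.001  0.147 -0.989]
 [ 0.    -0.989 -0.147]
 [-1.     0.    -0.001]]
```

View pics/w2.png

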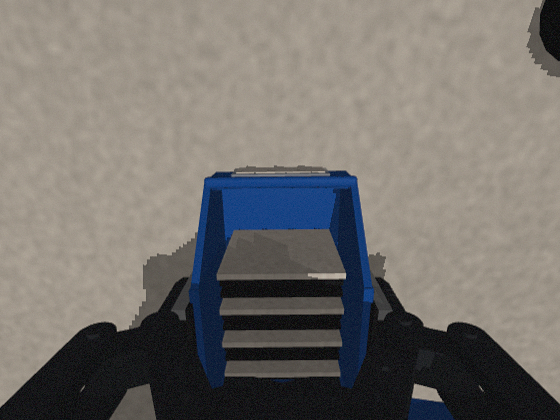

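>>> servo_tool --motion '[-0.02,0,0,0,-0.06,0,0,0,-0.11,0,0,0,-0.16,0,0,0,-0.2,0,0,0]'

```text
time_s: 3.17
tcp_pos: [0.585, -0.1313, 0.1945]
tcp_rot: [[0.001, 0.147, -0.989], [-0.0, -0.989, -0.147], [-1.0, 0.0, -0.001]]
force: [0.3, -0.3, -2.1]
width: 0.0657
```

>>> servo_tool --motion '[-0.05,0,0,0,-0.1,0,0,0,-0.15,0,0,0,-0.19,0,0,0,-0.2,0,0,0]'

```text
time_s: 3.58
tcp_pos: [0.5859, -0.1316, 0.2962]
tcp_rot: [[0.005, 0.147, -0.989], [-0.001, -0.989, -0.147], [-1.0, 0.001, -0.005]]
force: [0.5, -1.1, -1.9]
width: 0.0657
```

>>> servo_tool --motion '[-0.03,0,0,0,-0.06,0,0,0,-0.08,0,0,0,-0.08,0,0,0,-0.08,0,0,0]'

```text
time_s: 4.0
tcp_pos: [0.5849, -0.131, 0.332]
tcp_rot: [[-0.0, 0.147, -0.989], [0.0, -0.989, -0.147], [-1.0, -0.0, 0.0]]
force: [-0.5, -0.7, -2.1]
width: 0.0656
```

Run:
```python
from h import *
s=st();snap('scene','s3');c=snap('side','d3')
W=pts(c);hsv=cv2.cvtColor(c['image'],cv2.COLOR_RGB2HSV)
m=(hsv[...,0]>100)&(hsv[...,0]<130)&(hsv[...,1]>140)&(hsv[...,2]>40)&(np.hypot(W[...,0]-.58,W[...,1]+.13)<.075)&(W[...,2]>.15)
p=W[m];print(len(p),np.percentile(p,[1,99],axis=0).round(4))
```

```text
4.0 tcp [ 0.5849 -0.131   0.332 ] F [-0.47 -0.7  -2.12] w 0.0656
[[-0.     0.147 -0.989]
 [ 0.    -0.989 -0.147]
 [-1.    -0.     0.   ]]
1663 [[ 0.5235 -0.1723  0.2406]
 [ 0.6336 -0.0987  0.2986]]
```

View pics/d3.png

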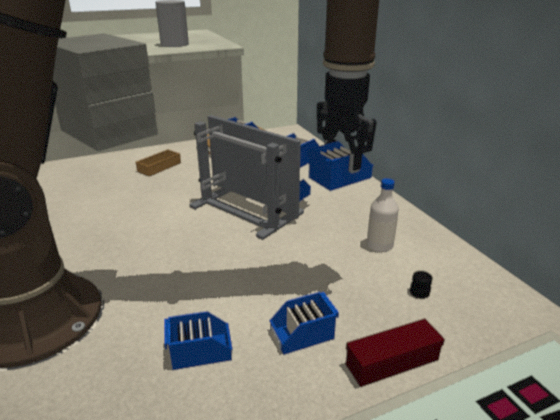

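>>> servo_tool --motion '[0,-0.04,-0.012,0,0,-0.095,-0.028,0,0,-0.155,-0.046,0,0,-0.215,-0.064,0,0,-0.275,-0.082,0]'

```text
time_s: 4.52
tcp_pos: [0.6049, 0.0123, 0.3312]
tcp_rot: [[-0.002, 0.147, -0.989], [-0.0, -0.989, -0.147], [-1.0, -0.0, 0.002]]
force: [0.7, -0.7, -2.8]
width: 0.0653
```

>>> servo_tool --motion '[0,-0.06,-0.018,0,0,-0.12,-0.036,0,0,-0.18,-0.054,0,0,-0.24,-0.072,0,0,-0.3,-0.09,0]'

```text
time_s: 4.93
tcp_pos: [0.6274, 0.1675, 0.331]
tcp_rot: [[-0.002, 0.147, -0.989], [-0.001, -0.989, -0.147], [-1.0, 0.0, 0.002]]
force: [-0.4, -0.1, -2.3]
width: 0.0653
```

>>> servo_tool --motion '[0,-0.06,-0.018,0,0,-0.12,-0.036,0,0,-0.18,-0.053,0,0,-0.225,-0.066,0,0,-0.237,-0.069,0]'

```text
time_s: 5.35
tcp_pos: [0.6431, 0.2943, 0.33]
tcp_rot: [[-0.003, 0.153, -0.988], [0.002, -0.988, -0.153], [-1.0, -0.002, 0.003]]
force: [-0.7, 0.8, -2.8]
width: 0.0659
```

>>> servo_tool --motion '[0,0,0,-0.06,0,0,0,-0.12,0,0,0,-0.18,0,0,0,-0.2072,0,0,0,-0.2072]'

```text
time_s: 5.77
tcp_pos: [0.6443, 0.2877, 0.331]
tcp_rot: [[-0.002, 0.457, -0.889], [-0.001, -0.889, -0.457], [-1.0, 0.0, 0.002]]
force: [1.0, 0.0, -2.8]
width: 0.0656
```

>>> servo_tool --motion '[0,0,0,0,0,0,0,0,0,0,0,0,0,0,0,0,0,0,0,0]'

```text
time_s: 6.18
tcp_pos: [0.6445, 0.2883, 0.3323]
tcp_rot: [[-0.0, 0.455, -0.89], [-0.0, -0.89, -0.455], [-1.0, 0.0, 0.0]]
force: [-0.1, 0.7, -3.0]
width: 0.0653
```

```bash
cat > rk.py <<'E'
from h import *
F=np.array([.8902,.4555]);U=np.array([-.4555,.8902])
def rel():
    s=st(); p=s['tcp_pos'][:2]; z=s['tcp_rot'][:,2]
    print('f',round(p@F,4),'u-off',round(p@U+.0368,4),'zang',round(np.degrees(np.arctan2(-z[1],-z[0])),2),'Ff',round(s['force'][:2]@F,2),'Fz',round(s['force'][2],2))
E
python3 - <<'E'
from rk import *
rel();snap('scene','s4');snap('wrist','w4')
c=np.load('pics/s4.npz');W=pts(c);hsv=cv2.cvtColor(c['image'],cv2.COLOR_RGB2HSV)
b=(hsv[...,0]>100)&(hsv[...,0]<130)&(hsv[...,1]>140)&(hsv[...,2]>40)&np.isfinite(W[...,2])
q=W.copy();f=W[...,:2]@F;u=W[...,:2]@U+.0368
m=b&(abs(u)<.05)&(f>.6)&(f<.8)&(W[...,2]>.22)
print(m.sum(),np.percentile(np.c_[f[m],u[m],W[m][:,2]],[1,99],axis=0))
for lo,hi in((-.15,-.06),(.06,.15)):
    m=b&(u>lo)&(u<hi)&(f>.58)&(f<.8)&(abs(W[...,2]-.203)<.005)
    print(m.sum(),np.percentile(np.c_[f[m],u[m],W[m][:,2]],[1,99],axis=0))
E
```

```text
6.18 tcp [0.6445 0.2883 0.3323] F [-0.06  0.65 -2.97] w 0.0653
[[-0.     0.455 -0.89 ]
 [-0.    -0.89  -0.455]
 [-1.     0.     0.   ]]
f 0.705 u-off -0.0001 zang 27.07 Ff 0.25 Fz -2.97
1071 [[ 0.64925113 -0.03430502  0.23891446]
 [ 0.75524844  0.03217804  0.29998359]]
303 [[ 0.60111563 -0.13663194  0.19807687]
 [ 0.67829271 -0.06883158  0.2046569 ]]
23 [[0.66109661 0.13229454 0.19824273]
 [0.67773539 0.1361511  0.20388427]]
```

View pics/s4.png

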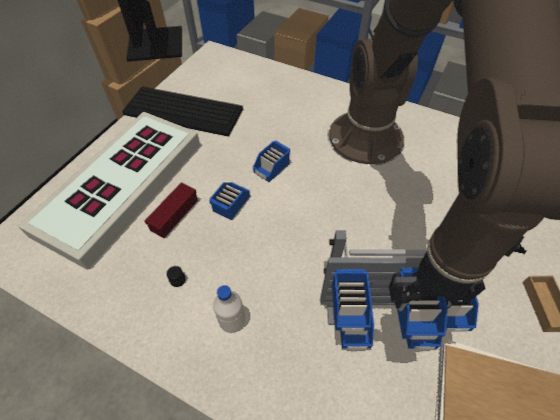

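View pics/w4.png

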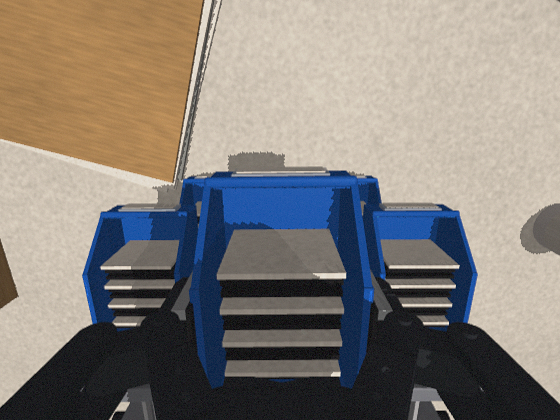

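>>> servo_tool --motion '[0.03,0,0,0,0.07,0,0,0,0.11,0,0,0,0.14,0,0,0,0.16,0,0,0]'

```text
time_s: 6.7
tcp_pos: [0.6438, 0.2881, 0.2505]
tcp_rot: [[-0.002, 0.456, -0.89], [-0.001, -0.89, -0.456], [-1.0, -0.0, 0.002]]
force: [-1.0, -0.2, -3.0]
width: 0.0656
```

>>> servo_tool --motion '[0,0,0.016,0,0,0,0.032,0,0,0,0.05,0,0,0,0.06,0,0,0,0.06,0]'

```text
time_s: 7.12
tcp_pos: [0.6172, 0.2741, 0.254]
tcp_rot: [[0.001, 0.455, -0.89], [0.001, -0.89, -0.455], [-1.0, -0.0, -0.001]]
force: [0.1, -0.1, -2.2]
width: 0.0654
```

Run:
```python
from rk import *
rel();snap('scene','s5')
c=np.load('pics/s5.npz');W=pts(c);hsv=cv2.cvtColor(c['image'],cv2.COLOR_RGB2HSV)
b=(hsv[...,0]>100)&(hsv[...,0]<130)&(hsv[...,1]>140)&(hsv[...,2]>40)&np.isfinite(W[...,2])
f=W[...,:2]@F;u=W[...,:2]@U+.0368
m=b&(abs(u)<.05)&(f>.58)&(f<.8)&(W[...,2]>.15)
print(m.sum(),np.percentile(np.c_[f[m],u[m],W[m][:,2]],[1,99],axis=0))
```

```text
7.12 tcp [0.6172 0.2741 0.254 ] F [ 0.08 -0.12 -2.22] w 0.0654
[[ 0.001  0.455 -0.89 ]
 [ 0.001 -0.89  -0.455]
 [-1.    -0.    -0.001]]
f 0.6743 u-off -0.0004 zang 27.08 Ff 0.02 Fz -2.22
787 [[ 0.61768534 -0.03529477  0.16029131]
 [ 0.72450099  0.03183741  0.22198017]]
```

View pics/s5.png

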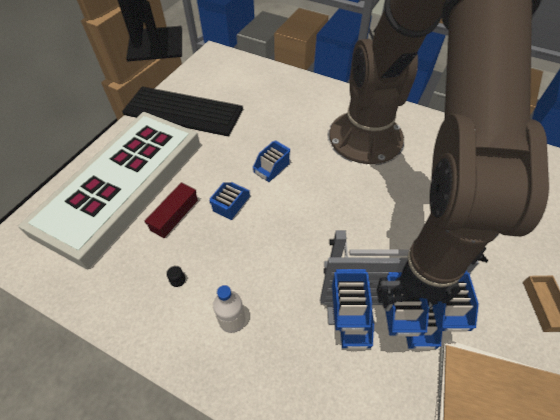

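>>> servo_tool --motion '[0,0,0.006,0,0,0,0.012,0,0,0,0.018,0,0,0,0.018,0,0,0,0.018,0]'

```text
time_s: 7.58
tcp_pos: [0.6097, 0.2705, 0.2524]
tcp_rot: [[-0.0, 0.456, -0.89], [-0.0, -0.89, -0.456], [-1.0, 0.0, 0.0]]
force: [-0.2, -0.8, -2.6]
width: 0.0656
```

>>> servo_tool --motion '[0,0,0.001,0,0,0,0.002,0,0,0,0.003,0,0,0,0.003,0,0,0,0.003,0]'

```text
time_s: 8.0
tcp_pos: [0.6085, 0.2698, 0.2524]
tcp_rot: [[0.0, 0.456, -0.89], [-0.0, -0.89, -0.456], [-1.0, 0.0, -0.0]]
force: [0.1, 0.9, -2.6]
width: 0.0657
```

>>> servo_tool --motion '[0,0,0.001,0,0,0,0.002,0,0,0,0.002,0,0,0,0.002,0,0,0,0.002,0]'

```text
time_s: 8.42
tcp_pos: [0.6076, 0.2694, 0.2524]
tcp_rot: [[0.0, 0.456, -0.89], [0.0, -0.89, -0.456], [-1.0, -0.0, -0.0]]
force: [-0.3, 0.2, -3.0]
width: 0.0655
```

>>> servo_tool --motion '[0,0,0.001,0,0,0,0.002,0,0,0,0.002,0,0,0,0.002,0,0,0,0.002,0]'

```text
time_s: 8.83
tcp_pos: [0.6067, 0.2689, 0.2524]
tcp_rot: [[0.0, 0.456, -0.89], [0.0, -0.89, -0.456], [-1.0, 0.0, -0.0]]
force: [-1.2, 0.7, -2.1]
width: 0.0657
```

Run:
```python
from rk import *
rel()
```

```text
8.83 tcp [0.6067 0.2689 0.2524] F [-1.16  0.73 -2.15] w 0.0657
[[ 0.     0.456 -0.89 ]
 [ 0.    -0.89  -0.456]
 [-1.     0.    -0.   ]]
f 0.6626 u-off -0.0001 zang 27.1 Ff -0.7 Fz -2.15
```

>>> servo_tool --motion '[0,0,0.001,0,0,0,0.002,0,0,0,0.002,0,0,0,0.002,0,0,0,0.002,0]'

```text
time_s: 9.25
tcp_pos: [0.6058, 0.2685, 0.2524]
tcp_rot: [[0.0, 0.456, -0.89], [0.0, -0.89, -0.456], [-1.0, 0.0, -0.0]]
force: [0.1, 0.6, -2.9]
width: 0.0655
```

>>> servo_tool --motion '[0,0,0.001,0,0,0,0.002,0,0,0,0.002,0,0,0,0.002,0,0,0,0.002,0]'

```text
time_s: 9.67
tcp_pos: [0.6049, 0.268, 0.2524]
tcp_rot: [[0.0, 0.456, -0.89], [0.0, -0.89, -0.456], [-1.0, 0.0, -0.0]]
force: [0.6, -0.1, -3.7]
width: 0.0655
```

>>> servo_tool --motion '[0,0,0.001,0,0,0,0.002,0,0,0,0.002,0,0,0,0.002,0,0,0,0.002,0]'

```text
time_s: 10.08
tcp_pos: [0.604, 0.2675, 0.2524]
tcp_rot: [[0.0, 0.456, -0.89], [-0.0, -0.89, -0.456], [-1.0, 0.0, -0.0]]
force: [-0.1, -0.0, -2.2]
width: 0.0652
```

>>> servo_tool --motion '[0,0,0.001,0,0,0,0.002,0,0,0,0.002,0,0,0,0.002,0,0,0,0.002,0]'

```text
time_s: 10.5
tcp_pos: [0.6033, 0.2672, 0.2526]
tcp_rot: [[0.001, 0.456, -0.89], [0.0, -0.89, -0.456], [-1.0, 0.0, -0.001]]
force: [-0.3, -0.0, -2.1]
width: 0.0658
```

>>> servo_tool --motion '[0,0,0.001,0,0,0,0.001,0,0,0,0.001,0,0,0,0.001,0,0,0,0.001,0]'

```text
time_s: 10.92
tcp_pos: [0.6031, 0.2671, 0.2528]
tcp_rot: [[0.001, 0.456, -0.89], [0.001, -0.89, -0.456], [-1.0, 0.0, -0.001]]
force: [4.8, 2.1, -1.7]
width: 0.0656
```

>>> servo_tool --motion '[0,0,0.001,0,0,0,0.001,0,0,0,0.001,0,0,0,0.001,0,0,0,0.001,0]'

```text
time_s: 11.33
tcp_pos: [0.6029, 0.2669, 0.2529]
tcp_rot: [[0.002, 0.456, -0.89], [0.001, -0.89, -0.456], [-1.0, 0.0, -0.002]]
force: [4.9, 3.3, -0.2]
width: 0.0654
```

>>> servo_tool --motion '[0.002,0,-0.0005,0,0.004,0,-0.0005,0,0.006,0,-0.0005,0,0.008,0,-0.0005,0,0.01,0,-0.0005,0]'

```text
time_s: 11.75
tcp_pos: [0.603, 0.2671, 0.248]
tcp_rot: [[0.002, 0.456, -0.89], [0.001, -0.89, -0.456], [-1.0, -0.0, -0.002]]
force: [5.4, 3.1, 0.9]
width: 0.0657
```

>>> servo_tool --motion '[0.001,0,0,0,0.002,0,0,0,0.003,0,0,0,0.004,0,0,0,0.004,0,0,0]'

```text
time_s: 12.17
tcp_pos: [0.603, 0.2671, 0.2459]
tcp_rot: [[0.002, 0.456, -0.89], [0.001, -0.89, -0.456], [-1.0, -0.0, -0.002]]
force: [5.7, 2.2, 0.2]
width: 0.0657
```

Run:
```python
from rk import *
rel()
```

```text
12.17 tcp [0.603  0.2671 0.2459] F [5.74 2.18 0.25] w 0.0657
[[ 0.002  0.456 -0.89 ]
 [ 0.001 -0.89  -0.456]
 [-1.    -0.    -0.002]]
f 0.6585 u-off -0.0001 zang 27.1 Ff 6.1 Fz 0.25
```

>>> servo_tool --motion '[0.001,0,0,0,0.002,0,0,0,0.003,0,0,0,0.004,0,0,0,0.004,0,0,0]'

```text
time_s: 12.58
tcp_pos: [0.603, 0.2671, 0.2439]
tcp_rot: [[0.002, 0.456, -0.89], [0.001, -0.89, -0.456], [-1.0, -0.0, -0.002]]
force: [5.4, 2.1, 0.4]
width: 0.0655
```

>>> servo_tool --motion '[0.001,0,0,0,0.002,0,0,0,0.003,0,0,0,0.004,0,0,0,0.004,0,0,0]'

```text
time_s: 13.0
tcp_pos: [0.6031, 0.2671, 0.2419]
tcp_rot: [[0.002, 0.456, -0.89], [0.001, -0.89, -0.456], [-1.0, -0.0, -0.002]]
force: [4.4, 2.4, 0.6]
width: 0.0658
```

>>> servo_tool --motion '[0.001,0,0,0,0.002,0,0,0,0.003,0,0,0,0.004,0,0,0,0.004,0,0,0]'

```text
time_s: 13.42
tcp_pos: [0.603, 0.2671, 0.2399]
tcp_rot: [[0.002, 0.456, -0.89], [0.001, -0.89, -0.456], [-1.0, -0.0, -0.002]]
force: [5.4, 1.8, 0.1]
width: 0.0656
```

>>> servo_tool --motion '[0.001,0,0,0,0.002,0,0,0,0.003,0,0,0,0.003,0,0,0,0.003,0,0,0]'

```text
time_s: 13.83
tcp_pos: [0.603, 0.2671, 0.2384]
tcp_rot: [[0.002, 0.456, -0.89], [0.001, -0.89, -0.456], [-1.0, -0.0, -0.002]]
force: [4.4, 2.4, 0.5]
width: 0.0655
```

>>> servo_tool --motion '[0.001,0,0,0,0.002,0,0,0,0.003,0,0,0,0.003,0,0,0,0.003,0,0,0]'

```text
time_s: 14.25
tcp_pos: [0.603, 0.2671, 0.237]
tcp_rot: [[0.002, 0.456, -0.89], [0.001, -0.89, -0.456], [-1.0, -0.0, -0.002]]
force: [4.6, 2.2, 0.4]
width: 0.0653
```

>>> servo_tool --motion '[0.001,0,0,0,0.002,0,0,0,0.002,0,0,0,0.002,0,0,0,0.002,0,0,0]'

```text
time_s: 14.67
tcp_pos: [0.6032, 0.2672, 0.2362]
tcp_rot: [[0.002, 0.456, -0.89], [0.001, -0.89, -0.456], [-1.0, -0.0, -0.002]]
force: [5.3, 2.9, 2.3]
width: 0.0654
```

>>> servo_tool --motion '[0.001,0,0,0,0.001,0,0,0,0.001,0,0,0,0.001,0,0,0,0.001,0,0,0]'

```text
time_s: 15.08
tcp_pos: [0.6033, 0.2673, 0.236]
tcp_rot: [[0.003, 0.456, -0.89], [0.001, -0.89, -0.456], [-1.0, -0.0, -0.003]]
force: [5.2, 3.1, 2.5]
width: 0.0656
```

Run:
```python
from rk import *
rel();snap('scene','s6');snap('wrist','w6');snap('side','d6')
c=np.load('pics/s6.npz');W=pts(c);hsv=cv2.cvtColor(c['image'],cv2.COLOR_RGB2HSV)
b=(hsv[...,0]>100)&(hsv[...,0]<130)&(hsv[...,1]>140)&(hsv[...,2]>40)&np.isfinite(W[...,2])
f=W[...,:2]@F;u=W[...,:2]@U+.0368
for lo,hi in((-.15,-.06),(-.045,.045),(.06,.15)):
    m=b&(u>lo)&(u<hi)&(f>.58)&(f<.8)&(W[...,2]>.17)
    print(m.sum(),np.percentile(np.c_[f[m],u[m],W[m][:,2]],[1,97,99],axis=0).round(4).tolist())
```

```text
15.08 tcp [0.6033 0.2673 0.236 ] F [5.18 3.11 2.55] w 0.0656
[[ 0.003  0.456 -0.89 ]
 [ 0.001 -0.89  -0.456]
 [-1.    -0.    -0.003]]
f 0.6588 u-off -0.0001 zang 27.1 Ff 6.02 Fz 2.55
734 [[0.6014, -0.1365, 0.1702], [0.7069, -0.0699, 0.2039], [0.7091, -0.0692, 0.2046]]
325 [[0.6012, -0.0382, 0.1701], [0.7083, 0.0318, 0.2045], [0.7099, 0.0321, 0.2797]]
589 [[0.602, 0.0694, 0.1701], [0.7075, 0.1355, 0.2032], [0.7095, 0.1361, 0.2042]]
```

View pics/w6.png

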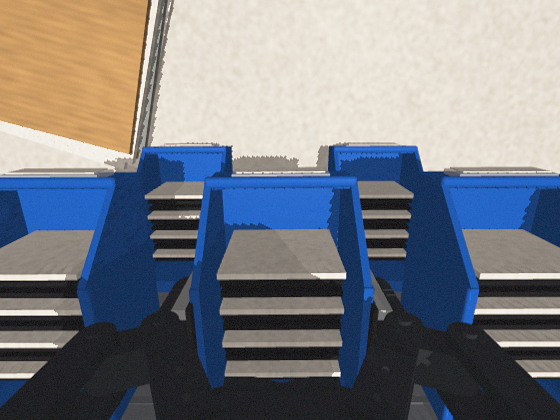

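View pics/s6.png

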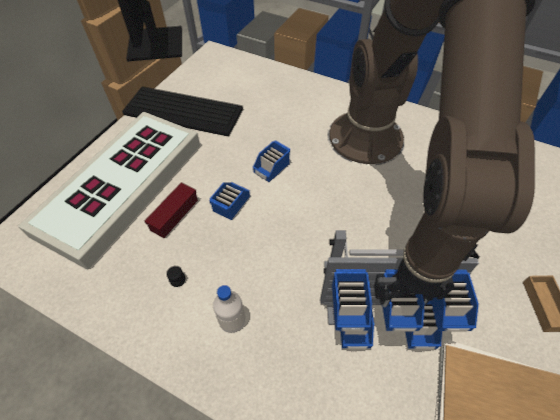

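>>> servo_tool --motion '[0.001,0,-0.0005,0,0.001,0,-0.0005,0,0.001,0,-0.0005,0,0.001,0,-0.0005,0,0.001,0,-0.0005,0]'

```text
time_s: 15.65
tcp_pos: [0.6036, 0.2674, 0.2357]
tcp_rot: [[0.003, 0.456, -0.89], [0.002, -0.89, -0.456], [-1.0, -0.0, -0.003]]
force: [4.8, 3.1, 4.7]
width: 0.0653
```

>>> servo_tool --motion '[0.001,0,-0.0005,0,0.001,0,-0.0005,0,0.001,0,-0.0005,0,0.001,0,-0.0005,0,0.001,0,-0.0005,0]'

```text
time_s: 16.07
tcp_pos: [0.6038, 0.2675, 0.2354]
tcp_rot: [[0.003, 0.456, -0.89], [0.002, -0.89, -0.456], [-1.0, -0.0, -0.003]]
force: [4.2, 2.2, 6.0]
width: 0.0655
```

>>> servo_tool --motion '[-0.001,0,-0.0005,0,-0.002,0,-0.001,0,-0.002,0,-0.001,0,-0.002,0,-0.001,0,-0.002,0,-0.001,0]' --force 20

```text
time_s: 16.48
tcp_pos: [0.6038, 0.2675, 0.2355]
tcp_rot: [[0.001, 0.456, -0.89], [0.001, -0.89, -0.456], [-1.0, -0.0, -0.002]]
force: [4.1, 2.6, 5.6]
width: 0.0656
```

>>> servo_tool --motion '[0,0,0,0,0,0,0,0,0,0,0,0,0,0,0,0,0,0,0,0]' --fingers -0.8

```text
time_s: 16.9
tcp_pos: [0.6029, 0.2669, 0.2345]
tcp_rot: [[-0.001, 0.456, -0.89], [-0.001, -0.89, -0.456], [-1.0, 0.0, 0.001]]
force: [0.1, 0.6, 0.5]
width: 0.0767
```

>>> servo_tool --motion '[0,0,0,0,0,0,0,0,0,0,0,0,0,0,0,0,0,0,0,0]'

```text
time_s: 17.32
tcp_pos: [0.6033, 0.2672, 0.235]
tcp_rot: [[0.0, 0.456, -0.89], [0.0, -0.89, -0.456], [-1.0, 0.0, -0.0]]
force: [0.1, -0.3, -0.7]
width: 0.0768
```

Run:
```python
from rk import *
rel();snap('wrist','w7')
```

```text
17.32 tcp [0.6033 0.2672 0.235 ] F [ 0.11 -0.33 -0.7 ] w 0.0768
[[ 0.     0.456 -0.89 ]
 [ 0.    -0.89  -0.456]
 [-1.     0.    -0.   ]]
f 0.6588 u-off -0.0001 zang 27.1 Ff -0.05 Fz -0.7
```

View pics/w7.png

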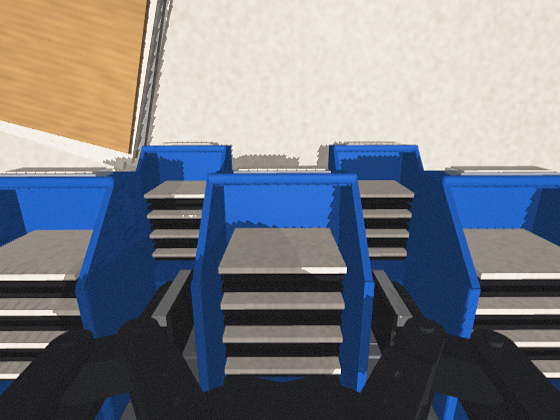

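The fingers are clear of the bin on both sides (pads near columns 180 and 385, bin walls at 205 and 365). The bin hangs in line with its neighbours, so I'm withdrawing straight up.

>>> servo_tool --motion '[-0.01,0,0,0,-0.03,0,0,0,-0.06,0,0,0,-0.09,0,0,0,-0.12,0,0,0]'

```text
time_s: 17.78
tcp_pos: [0.6034, 0.2672, 0.2966]
tcp_rot: [[0.001, 0.456, -0.89], [0.0, -0.89, -0.456], [-1.0, 0.0, -0.001]]
force: [0.3, 0.2, -0.8]
width: 0.0769
```

>>> servo_tool --motion '[-0.05,0,0,0,-0.1,0,0,0,-0.15,0,0,0,-0.18,0,0,0,-0.2,0,0,0]'

```text
time_s: 18.2
tcp_pos: [0.6038, 0.2672, 0.3985]
tcp_rot: [[0.004, 0.455, -0.89], [0.002, -0.89, -0.455], [-1.0, -0.0, -0.004]]
force: [-0.1, 0.5, -0.3]
width: 0.0771
```

>>> servo_tool --motion '[0,0,0,0,0,0,0,0,0,0,0,0,0,0,0,0,0,0,0,0]'

```text
time_s: 18.62
tcp_pos: [0.603, 0.2672, 0.3937]
tcp_rot: [[-0.002, 0.456, -0.89], [-0.001, -0.89, -0.456], [-1.0, 0.0, 0.002]]
force: [0.1, 0.5, -0.5]
width: 0.0765
```

Run:
```python
from rk import *
rel();snap('wrist','w8');snap('scene','s8')
for n in('w8','s8'):
  c=np.load('pics/%s.npz'%n);W=pts(c);hsv=cv2.cvtColor(c['image'],cv2.COLOR_RGB2HSV)
  b=(hsv[...,0]>100)&(hsv[...,0]<130)&(hsv[...,1]>140)&(hsv[...,2]>40)&np.isfinite(W[...,2])
  f=W[...,:2]@F;u=W[...,:2]@U+.0368
  for lo,hi in((-.15,-.06),(-.045,.045),(.06,.15)):
    m=b&(u>lo)&(u<hi)&(f>.58)&(f<.8)&(W[...,2]>.17)&(W[...,2]<.22)
    if m.sum()>50: print(n,m.sum(),np.percentile(np.c_[f[m],u[m],W[m][:,2]],[1,97,99],axis=0).round(4).tolist())
```

```text
18.62 tcp [0.603  0.2672 0.3937] F [ 0.05  0.48 -0.5 ] w 0.0765
[[-0.002  0.456 -0.89 ]
 [-0.001 -0.89  -0.456]
 [-1.     0.     0.002]]
f 0.6585 u-off -0.0 zang 27.11 Ff 0.27 Fz -0.5
w8 4579 [[0.6019, -0.1337, 0.1702], [0.708, -0.0676, 0.2034], [0.7091, -0.067, 0.2037]]
w8 3120 [[0.603, -0.0331, 0.1706], [0.6958, 0.0332, 0.2033], [0.7014, 0.0338, 0.2038]]
w8 4661 [[0.6011, 0.0711, 0.1702], [0.707, 0.1372, 0.2036], [0.7087, 0.1381, 0.2039]]
s8 703 [[0.6028, -0.1366, 0.1703], [0.7036, -0.0698, 0.2033], [0.7082, -0.0692, 0.2038]]
s8 792 [[0.6042, -0.0354, 0.1703], [0.6955, 0.031, 0.2031], [0.7007, 0.0317, 0.2036]]
s8 937 [[0.6024, 0.0691, 0.1703], [0.7023, 0.1352, 0.2033], [0.7076, 0.136, 0.2039]]
```

View pics/w8.png

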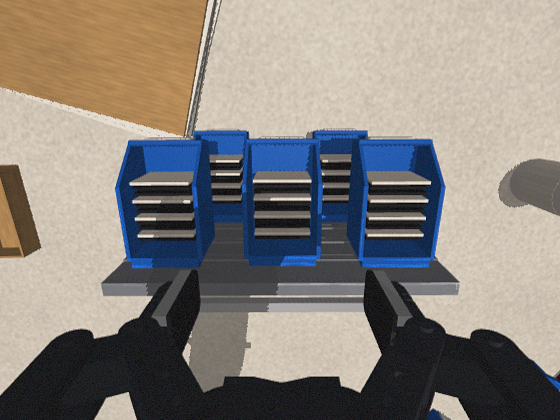

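View pics/s8.png

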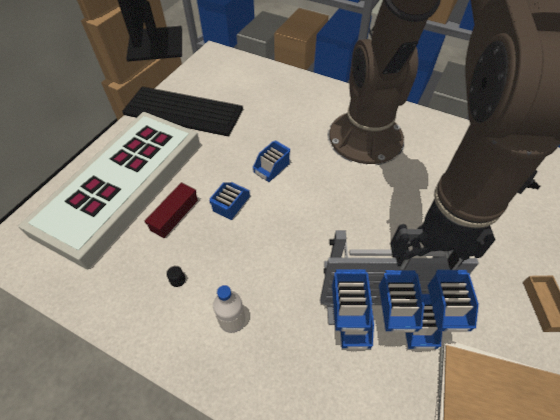

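Run:
```python
from rk import *
c=np.load('pics/w8.npz');W=pts(c);hsv=cv2.cvtColor(c['image'],cv2.COLOR_RGB2HSV)
b=(hsv[...,0]>100)&(hsv[...,0]<130)&(hsv[...,1]>140)&(hsv[...,2]>40)&np.isfinite(W[...,2])
f=W[...,:2]@F;u=W[...,:2]@U+.0368
for cu in(-.103,0,.103):
  m=b&(abs(abs(u-cu)-.032)<.002)&(f>.61)&(f<.672)&(abs(W[...,2]-.203)<.006)
  print(cu,m.sum(),'slope',np.polyfit(f[m],W[m][:,2],1)[0].round(4))
  m=b&(abs(u-cu)<.04)&(f>.69)&(f<.72)&(W[...,2]>.155)&(W[...,2]<.18)
  print('  front rim f,z',np.percentile(f[m],99).round(4),np.percentile(W[m][:,2],[50,95]).round(4))
  m=b&(abs(u-cu)<.04)&(f>.59)&(f<.68)&(abs(W[...,2]-.203)<.005)
  print('  rect',cv2.minAreaRect(W[m][:,:2].astype(np.float32)))
```

```text
-0.103 243 slope 0.0051
  front rim f,z 0.7105 [0.1701 0.1774]
  rect ((0.6319305896759033, 0.16890475153923035), (0.08122425526380539, 0.06814540177583694), 27.272329330444336)
0 603 slope -0.0295
  front rim f,z 0.7104 [0.1669 0.1777]
  rect ((0.5874719619750977, 0.25953200459480286), (0.07717570662498474, 0.06805549561977386), 27.409038543701172)
0.103 605 slope -0.0025
  front rim f,z 0.7096 [0.17   0.1774]
  rect ((0.5386667847633362, 0.35240060091018677), (0.07949467748403549, 0.06884914636611938), 27.21242332458496)
```

Run:
```python
from h import *
print(ctrl.sign_off()); st()
```

```text
the job is handed in; nothing more can be done
None
the job is handed in; nothing more can be done
```

The bin is hanging on the top louvre in the middle of the gap, and I handed the job in at about 18.7 s of the 64 s allowed.

**What I did:**
- I gripped the leftmost loose bin across its width and lifted it clear of the desk. I turned it about 19° to face the rack.
- I eased it forward until it touched the louvres at about 6 N, with its centre about 190 mm above the desk (home is 173).
- I slid it down in that contact until the lip seated. The highest reading was about 8 N against the rack in total.
- I let go only after that and withdrew straight up.

**Last checks:**

| Check | Result |
|---|---|
| Rim height | about 203 mm, the same as the neighbours, so its centre is near 173 mm |
| Position in the gap | within about 2 mm of the middle |
| Squareness to the rack | within about 0.3° |
| Forward sag | about 0.03 rad, within the 0.04 the bin is allowed |
| Gripper | clear above the bin, force near zero |
| Things left on the desk | look unmoved in the pictures; not measured |

None of the checks failed. The one difference from the neighbours is the sag: they hang about level.

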